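Hold a spring clamp open over a strip in the gluing stand

ROBOT

A 6-joint arm with a two-finger parallel gripper is mounted at the origin on the work surface; the furniture and walls round the work are solid. World frame = base frame: x ahead of the robot, y to its left, z up, the work surface at z = 0. Lengths are in m, angles in rad, forces in N, time in s.
With the tool pointing down it reaches from about 0.35 to 0.975 m from the base axis. Payload 17.4 kg.
Tool frame: the origin (TCP) lies at the very end of the fingers, on their centre line; the grasp point (between the pads) lies bot.tcp_to_grasp behind it (bot.tcp_to_grasp is the distance from the TCP to the grasp point, in m); z points along the fingers, y is the direction in which the jaws open and shut (so a half turn about z gives the same grasp; the last joint's range is limited). The gripper opens to 85 mm and grips with 20 to 120 N. Pads are 22 mm wide; open, the fingers measure 114 mm over their backs; the gripper's body (76 mm by 85 mm) begins 54 mm behind the grasp point. The pads swing forward as they close: fully open they stand 13 mm farther back than shut.
Start: joints at [-0.038, 0.116, 1.442, -0, 1.584, -0.038], TCP at [0.675, -0, 0.231] pointing down, gripper open.
Joint ranges: [-2.83, 2.83], [-0.83, 2.19], [0.07, 2.5], [-1.14, 4.28], [0.01, 3], [-2.97, 2.97]. Speed limits (rad/s): [1.89, 1.89, 2.22, 3.14, 3.14, 3.14].

INTERFACE

Orientations are given as a unit quaternion [x, y, z, w].
In Python, from bench import bot gives the robot as it stands.
- The arm moves only by the tool apply_moves, never from a script. Its argument "deltas" is a list that holds one entry, the list of rows, each a list of 7 numbers: the gripper's target within -1 to 1 (shut at 1, half-way at 0, fully open at -1), then the shift along the tool's x, y, z in units of 40 mm (1.0 is 40 mm), then the turn, a rotation vector about the tool's x, y, z in rad. In form: [[[fingers, dx, dy, dz, ax, ay, az], ...]]. A call has 1 to 8 rows; each row is the pose to reach, as a shift and turn from the pose measured when the call began, along the tool's axes at that moment; what a row does not reach only later rows make up. A row lasts 1/12 s, in which the tool goes at most 41.7 mm and 7.16 degrees, less where a joint would pass 70% of its speed; a pose out of reach is approached as far as the arm can. A call with a gripper value outside its range is refused whole. The fingers move at their own pace and stop on an object; the grip force is fixed at half the most. Time passes only in rows, so rows that repeat a pose let the fingers close. It gives the time, the measured TCP pose, the force and the opening at its end, in the units of the state.
- bot.state(): the state, without advancing time (a new reading comes with each control period).
- bot.read_camera(name): name is "scene" or "side" or "wrist"; returns a dict with "pixels" (420x560x3 uint8, red, green, blue), "camera_matrix" (3x3 intrinsics, pixels), "D" ([k1, k2, p1, p2, k3] as OpenCV has them; the pictures are not rectified), "camera_from_world" (4x4, takes a point from world to camera coordinates). Camera axes: x right, y up, looking along -z (the intrinsics and any distortion apply to the point x, -y, -z); pixel columns grow to the right and rows downward; lengths in m; the calibration is good to about 2 mm. A picture is of the moment at which its call begins. There is no depth.
- bot.close_job(): hands the job in, once; it reports no verdict.
The state is a dict: "time": time; "q": joint angles; "qd": joint speeds; "joint_torque": joint torques, N m; "tcp_pos": TCP position; "tool_rot": TCP orientation; "force": force on the tool from outside, world axes, zero at the start; "wrist_torque": the same for the moment, N m; "finger_gap": finger opening in m.
Only numpy, scipy, OpenCV 4.12 (cv2) and the standard library are available. Lean on these libraries where they do the work, as an engineer would, in place of code of your own. Each camera call takes 0.05 s, during which the arm holds its last target. There are 200 camera calls.

TASK

Set the wooden strip on its edge in the raised channel of the gluing stand, centred along it, and let go of it. Then squeeze the spring clamp open, take it off its rack and bring it down from above astride the middle of the strip's top edge, so that its jaws gape with one on each side, reaching at least 10 mm below the edge and touching neither strip nor stand. Finish still holding the clamp squeezed open there, so that I can slip facing pieces in between; leave the other things on the bench where they are.

Things in the scene. Friction and masses are not known exactly. Their poses are not given: they have to be found in the camera images.
- strip: Plain wooden offcut strip, 115 mm long (its y axis, level), 38 mm tall (its x axis, pointing up) and 19 mm thick (its z axis, level). It stands on a 19 x 115 mm side on the bench at the start, 0.05 kg. Its origin is at mid length and mid height, on one of its broad faces.
- strip_mid (a point): Centre of the wooden strip, same axes as strip: its broad faces are at z = +-9.5 mm, its top edge at x = +19 mm, its ends at y = +-57.5 mm.
- stand: Wooden gluing stand, fixed to the bench: foot 80 x 130 x 12 mm, on it an upright rail 34 mm thick (x) and 130 mm long (y) whose top carries a shallow open-ended channel along y. Origin under the centre of the foot, z up.
- channel (a point): Centre of the channel floor on top of the gluing stand, 60 mm above the bench; axes as stand (channel runs along y). The channel is about 24 mm wide at its floor, between two lips 8 mm high that flare outwards to about 29 mm; both ends are open. A strip standing in it has its top edge 98 mm above the bench.
- rack: Clamp rack fixed to the bench: plywood foot 90 x 110 x 12 mm with an upright steel fin 6 mm thick (x), 100 mm long (y), its top 75 mm above the bench. Origin under the centre of the foot, z up.
- clamp: Steel spring clamp, 0.15 kg, astride the rack's fin, handles up. Origin: its pivot, 12 mm above the fin's top at the start; z up, y hinge axis, x the way handles and jaws spread, alike on both sides. Two black rubber handles, 22 mm wide (y), rise in a V: outer faces 66 mm apart at their tops 58 mm above the pivot, 41 mm apart at 23 mm. Jaws reach 62 mm below the pivot.
- jaw_far (a joint): Angle of the clamp half on the clamp's +x side, rad: 0 on the rack (tips 6 mm apart), -0.04 shut, 0.40 fully open. Gap between the tips is about 6 mm + 2 x 60 mm x sin(angle).
- jaw_near (a joint): The same for the -x half; both angles are always equal. Squeezing the handles together along x opens the jaws: about 6 N on each handle to begin, 15 N at 0.35 rad, where the handles' outer faces stand parallel, 22 mm apart. Let go, it snaps shut.
- jaw_far_tip (a point): Inner face of the jaw tip on the clamp's +x side, 60 mm below the pivot when closed, 2 mm above the jaw's lowest edge.
- jaw_near_tip (a point): The same on the clamp's -x side.
- screw_jar: Bystander: clear jar with a grey lid, 62 mm across, 80 mm tall. Origin under its centre.
- tape_measure: Bystander: yellow tape measure, 65 x 76 x 35 mm. Origin under its centre.
- driver: Bystander: red-handled screwdriver lying flat, 175 mm long. Origin under its centre.
- pliers: Bystander: dark pliers lying flat, 168 mm long. Origin under its centre.
- block: Bystander: dark wood block 60 x 150 x 45 mm. Origin under its centre.

How it is judged:
By the outcome, as a careful person would: the job done as asked, in the order asked, and still so for the second after the job is handed in, while the arm keeps its last pose, push and grip.
It also fails if it takes over 54 s, if anything falls off the work surface, if the arm or the gripper's body presses on something with over 40 N, if the wrist force passes 120 N, or if a joint passes its speed limit or range.

## Working session

There is one attempt and no reset: what is moved stays moved. The work goes in short steps, Python scripts to look and compute and a tool call to move; the robot and the scene stay as the last step left them, time stands still between calls to the robot, and variables do not carry over. Pictures are saved under pics/ and viewed, about 8 in all and at most 12, crops included, and the job is handed in when it is done.

Besides the shell and the picture viewer there is one more tool, called after "Emit:" in YAML: its name, and indented under it one key for each argument. apply_moves: Moves the arm, as the interface text tells. Its arguments: {"type":"object","properties":{"deltas":{"type":"array","items":{"type":"array","items":{"type":"array","items":{"type":"number"}}}}},"required":["deltas"]}

```bash
mkdir -p pics
cat > h.py <<'E'
import numpy as np, cv2
from bench import bot
from scipy.spatial.transform import Rotation as R
F=np.diag([1.,-1,-1])
def shot(n,f=None):
    c=bot.read_camera(n)
    if f: cv2.imwrite('pics/'+f,c['pixels'][:,:,::-1])
    np.savez('pics/'+n+'.npz',**{k:np.array(v) for k,v in c.items()})
    return c
def load(n): return dict(np.load('pics/'+n+'.npz'))
def ray(c,uv):
    p=cv2.undistortPoints(np.array(uv,float).reshape(-1,1,2),np.array(c['camera_matrix']),np.array(c['D'],float)).reshape(-1,2)
    T=np.array(c['camera_from_world']);Rm=T[:3,:3];o=-Rm.T@T[:3,3]
    d=np.c_[p,np.ones(len(p))]@F@Rm
    return o,d/np.linalg.norm(d,axis=1)[:,None]
def onz(c,uv,z):
    o,d=ray(c,uv); return o+d*((z-o[2])/d[:,2])[:,None]
def proj(c,P):
    T=np.array(c['camera_from_world']);q=(np.array(P,float).reshape(-1,3)@T[:3,:3].T+T[:3,3])@F
    return cv2.projectPoints(q,np.zeros(3),np.zeros(3),np.array(c['camera_matrix']),np.array(c['D'],float))[0].reshape(-1,2)
def tri(c1,u1,c2,u2):
    o1,d1=ray(c1,u1);o2,d2=ray(c2,u2)
    out=[]
    for a,b in zip(d1,d2):
        s=np.linalg.lstsq(np.c_[a,-b],o2-o1,rcond=None)[0]
        p,q=o1+a*s[0],o2+b*s[1]; out.append([*((p+q)/2),np.linalg.norm(p-q)])
    return np.array(out)
E
python3 - <<'E'
from h import *
a=[shot(n) for n in('scene','side','wrist')]
for n,c in zip(('scene','side','wrist'),a):
    cv2.imwrite('pics/a_%s.png'%n,c['pixels'][:,:,::-1])
    T=c['camera_from_world'];print(n,-T[:3,:3].T@T[:3,3],-T[2,:3])
s=bot.state();print(s,bot.tcp_to_grasp)
E
```

```text
scene [ 0.25757631 -0.59388366  0.89315851] [ 0.3007656   0.56509562 -0.7682493 ]
side [0.05130636 0.84888116 0.5521506 ] [ 0.46561664 -0.77348427 -0.430027  ]
wrist [0.67382405 0.08180936 0.37284229] [-0.00120381 -0.31648182 -0.94859781]
{'time': 0.15, 'q': array([-3.78041685e-02,  1.16385189e-01,  1.44207106e+00,  1.32630243e-06,
        1.58397241e+00, -3.77637088e-02]), 'qd': array([ 0.00186659, -0.00142688, -0.00247719,  0.00015647, -0.00038549,
        0.00030154]), 'joint_torque': array([ 7.81324125e-04, -7.32512355e+01, -6.32847619e+01, -3.31336332e-05,
        5.00968890e-03,  2.64853352e-04]), 'tcp_pos': array([ 6.74878544e-01, -6.76625268e-06,  2.30750733e-01]), 'tool_rot': array([ 7.07121018e-01,  7.07092421e-01, -2.83710682e-04, -3.06978296e-04]), 'force': array([-0.32492989, -0.12194796, -0.93388776]), 'wrist_torque': array([ 0.00241132,  0.0033968 , -0.02175512]), 'finger_gap': 0.08537281120557809} 0.0187
```

View pics/a_scene.png

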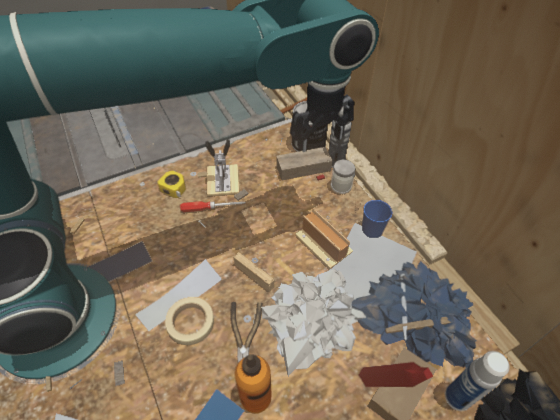

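View pics/a_side.png

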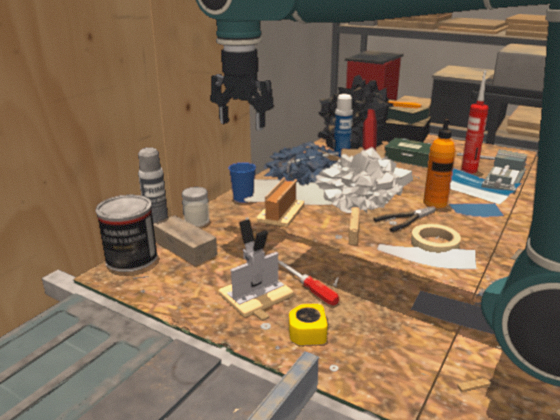

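The scene view shows the strip at about (253,271), the stand at (326,235), the clamp on its rack at (222,170), the pliers at (247,325), the driver at (210,206) and the block at (305,163). The side view shows the same things, with the strip at (354,226), the stand at (281,200) and the clamp at (256,262). I'll enlarge both to get corners.

Run:
```python
from h import *
a=load('scene')['pixels'][:,:,::-1];b=load('side')['pixels'][:,:,::-1]
A=cv2.resize(a[135:300,195:360],(600,600),interpolation=cv2.INTER_CUBIC) # x3.636
cv2.imwrite('pics/b1.png',A)
B=cv2.resize(b[170:320,210:370],(800,750),interpolation=cv2.INTER_CUBIC)[:,:] 
B=cv2.resize(b[170:320,210:370],(640,600),interpolation=cv2.INTER_CUBIC) # x4
cv2.imwrite('pics/b2.png',B)
c=load('scene')
print(onz(c,[[253,271],[222,185],[326,240],[305,163],[343,185],[172,185],[210,206],[247,325]],0.02).round(3))
```

```text
[[ 0.447 -0.106  0.02 ]
 [ 0.489  0.182  0.02 ]
 [ 0.647 -0.11   0.02 ]
 [ 0.737  0.151  0.02 ]
 [ 0.787  0.027  0.02 ]
 [ 0.365  0.246  0.02 ]
 [ 0.431  0.126  0.02 ]
 [ 0.378 -0.222  0.02 ]]
```

View pics/b1.png

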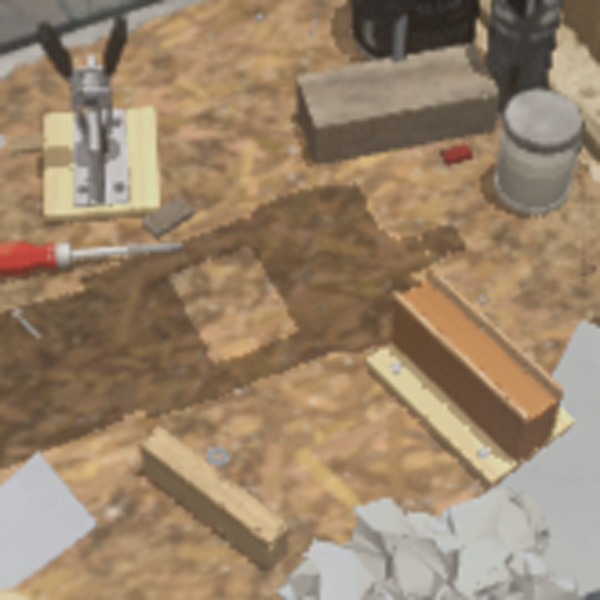

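View pics/b2.png

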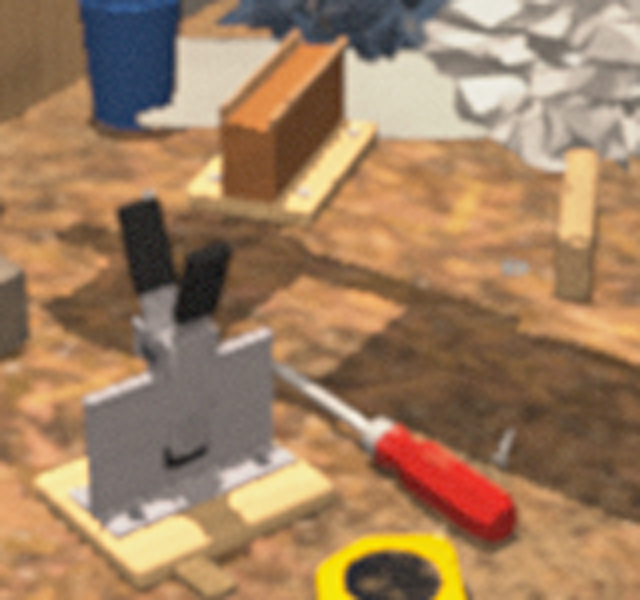

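Run:
```python
from h import *
c=load('scene');s=load('side')
def q(name,pts,z,cam=c,o=(195,135),k=600/165):
    P=onz(cam,np.array(pts)/k+np.array(o),z);n=len(P)
    print(name,'ctr',P.mean(0).round(4));
    for i in range(n):
        d=P[(i+1)%n]-P[i];print('   ',P[i].round(4),'len',np.linalg.norm(d).round(4),'ang',np.degrees(np.arctan2(d[1],d[0])).round(1))
q('strip',[(158,428),(141,452),(272,545),(291,524)],.038)
q('stand',[(429,268),(394,293),(527,415),(562,390)],.068)
q('rackfoot',[(45,114),(157,107),(158,212),(44,217)],.012)
q('clamp handle tops',[(47,28),(115,22)],.145)
S=dict(cam=s,o=(210,170),k=4.)
q('strip side',[(568,148),(599,150),(596,240),(558,238)],.038,**S)
q('stand side',[(222,120),(277,130),(346,42),(297,30)],.068,**S)
q('rackfoot side',[(36,482),(140,578),(333,488)],.012,**S)
q('fin side',[(87,403),(271,332)],.075,**S)
q('handle side',[(138,198),(212,246)],.14,**S)
```

```text
strip ctr [ 0.4478 -0.1118  0.038 ]
    [ 0.4341 -0.0548  0.038 ] len 0.0211 ang -145.8
    [ 0.4167 -0.0667  0.038 ] len 0.1096 ang -65.8
    [ 0.4616 -0.1667  0.038 ] len 0.019 ang 24.1
    [ 0.4789 -0.1589  0.038 ] len 0.1133 ang 113.3
stand ctr [ 0.6438 -0.1074  0.068 ]
    [ 0.6472 -0.0402  0.068 ] len 0.0332 ang -166.2
    [ 0.6149 -0.0481  0.068 ] len 0.1283 ang -78.2
    [ 0.6412 -0.1737  0.068 ] len 0.0313 ang 10.7
    [ 0.6719 -0.1678  0.068 ] len 0.13 ang 101.0
rackfoot ctr [0.5014 0.2081 0.012 ]
    [0.4815 0.2765 0.012 ] len 0.0897 ang -22.4
    [0.5644 0.2423 0.012 ] len 0.1125 ang -113.7
    [0.5192 0.1393 0.012 ] len 0.0861 ang 155.9
    [0.4406 0.1744 0.012 ] len 0.1099 ang 68.2
clamp handle tops ctr [0.5036 0.2173 0.145 ]
    [0.4807 0.2256 0.145 ] len 0.0487 ang -20.0
    [0.5265 0.2089 0.145 ] len 0.0487 ang 160.0
strip side ctr [ 0.4421 -0.1035  0.038 ]
    [ 0.472  -0.1528  0.038 ] len 0.0182 ang -157.3
    [ 0.4552 -0.1598  0.038 ] len 0.1137 ang 112.8
    [ 0.4112 -0.055   0.038 ] len 0.0204 ang 24.8
    [ 0.4298 -0.0464  0.038 ] len 0.1144 ang -68.3
stand side ctr [ 0.6318 -0.0956  0.068 ]
    [ 0.6324 -0.0252  0.068 ] len 0.0344 ang -171.8
    [ 0.5984 -0.0301  0.068 ] len 0.1365 ang -76.6
    [ 0.63  -0.163  0.068] len 0.0365 ang -1.5
    [ 0.6664 -0.1639  0.068 ] len 0.1428 ang 103.8
rackfoot side ctr [0.4875 0.2406 0.012 ]
    [0.5547 0.252  0.012 ] len 0.0886 ang 158.0
    [0.4725 0.2852 0.012 ] len 0.1071 ang -110.4
    [0.4352 0.1848 0.012 ] len 0.1371 ang 29.4
fin side ctr [0.4954 0.2169 0.075 ]
    [0.5136 0.2631 0.075 ] len 0.0994 ang -111.5
    [0.4771 0.1707 0.075 ] len 0.0994 ang 68.5
handle side ctr [0.5056 0.2049 0.14  ]
    [0.5324 0.1946 0.14  ] len 0.0574 ang 158.9
    [0.4789 0.2152 0.14  ] len 0.0574 ang -21.1
```

View pics/a_wrist.png

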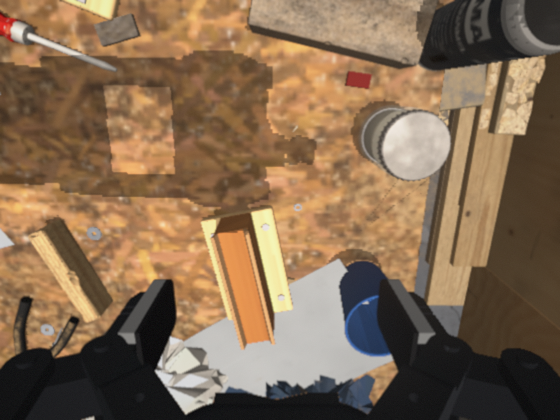

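Emit:
apply_moves:
  deltas:
    - [[-1,-2.7,-5.7,1.2,0,0,-0.4],[-1,-2.7,-5.7,1.2,0,0,-0.4],[-1,-2.7,-5.7,1.2,0,0,-0.4],[-1,-2.7,-5.7,1.2,0,0,-0.4],[-1,-2.7,-5.7,1.2,0,0,-0.4],[-1,-2.7,-5.7,1.2,0,0,-0.4],[-1,-2.7,-5.7,1.2,0,0,-0.4],[-1,-2.7,-5.7,1.2,0,0,-0.4]]

```text
time: 0.82
tcp_pos: [0.4451, -0.1088, 0.1828]
tool_rot: [0.553, 0.833, -0.0, -0.0]
force: [-0.1, -0.1, 1.2]
finger_gap: 0.0855
```

The start wrist view shows the stand's rail top from about (230,217) to (258,346) and the strip from (38,232) to (95,315).

Run:
```python
from h import *
import shutil
shutil.copy('pics/wrist.npz','pics/wrist0.npz')
c0=load('wrist0');a=c0['pixels'][200:355,190:300,::-1]
c=shot('wrist','c_wrist.png')
A=cv2.resize(a,(426,600),interpolation=cv2.INTER_CUBIC)
B=c['pixels'][:,:,::-1]
C=np.zeros((600,800,3),np.uint8);C[:,:426]=A  # k=3.873
B2=cv2.resize(B,(374,280));C[:280,426:]=B2
cv2.imwrite('pics/d.png',C)
print(proj(c,[[.446,-.108,.038],[.446,-.108,0]]))
```

```text
[[278.70885396 195.78744064]
 [278.45546958 184.75693551]]
```

View pics/d.png

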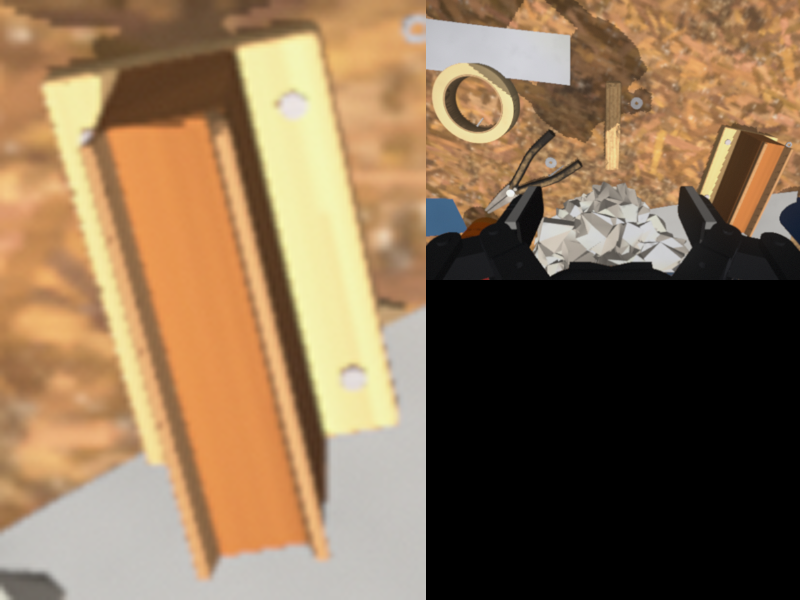

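Run:
```python
from h import *
c0=load('wrist0')
def rep(n,P):
    m=P.mean(0);e1=(P[0]+P[1])/2;e2=(P[2]+P[3])/2;d=e1-e2
    print(n,m.round(4),'L',np.linalg.norm(d).round(4),'ang',np.degrees(np.arctan2(d[1],d[0])).round(1),'W',np.linalg.norm(P[0]-P[1]).round(4),np.linalg.norm(P[3]-P[2]).round(4))
rep('stand w',onz(c0,np.array([(82,128),(222,112),(328,556),(200,578)])/3.873+[190,200],.068))
c=load('wrist');k=560/374
P=onz(c,(np.array([(606,82),(620,83),(619,168),(607,169)])-[426,0])*k,.038);rep('strip w',P)
g=cv2.cvtColor(c['pixels'],cv2.COLOR_RGB2GRAY).astype(int)
for r in (115,119,121,123,125,127,130,160,190,220,245,249,252,254,257,260):print(r,g[r,258:300:2])
print(proj(c0,[[.447,-.11,.038]]))
```

```text
stand w [ 0.6422 -0.1037  0.068 ] L 0.1318 ang 100.7 W 0.0339 0.0354
strip w [ 0.4456 -0.1043  0.038 ] L 0.1117 ang 112.9 W 0.0166 0.0161
115 [ 90  90  85  73  72  72  74  74  77  78  76  79  87  93  95  96  99  99
 100  98  95]
119 [ 89  89  85  79  73  72  73  77  85  81  75  76  83  87  92  95  99 100
 101 101 100]
121 [ 91  86  83  78  71  69  75  82  81  79  78  79  80  80  82  82  89  98
 101 102 102]
123 [ 86  83  81  80  79  76  85  86  86  84  84  81  84  83  83  82  81  91
  99 103 104]
125 [ 78  79  86  90  90  91 109 111 118 116 120 118 107  98 109 118 114  88
  97  99 102]
127 [ 75  82  98 104 104  96 111 110 104 105 123 128 114 114 122 124 116  94
  96  99 101]
130 [ 71  76  86  95  99  90 107 113 108 119 127 128 128 126 120 122 119  94
  97 102 103]
160 [ 79  82  83  77  72  74 113 119 115 123 127 122 123 131 125 130 111  80
  84  87  87]
190 [118 120 124 128 116  84 116 118 108 126 133 148 176 194 172 139 153 115
 120 127 128]
220 [148 155 160 152 136 125 187 204 204 200 192 196 211 204 202 191 134 127
 126 128 127]
245 [155 145 147 159 156 153 151 185 198 199 205 204 214 206 190 151 115 109
 113 116 115]
249 [148 153 150 143 137 141 180 202 196 199 209 207 217 202 185 147 138 129
 126 127 120]
252 [135 130 131 133 137 148 175 204 195 196 200 196 190 180 190 155 138 125
 120 121 121]
254 [135 126 131 141 146 143 159 183 172 175 186 180 166 155 162 151 141 132
 127 125 121]
257 [131 124 132 140 146 143 137 136 135 134 133 134 136 143 149 154 150 142
 139 143 136]
260 [151 149 143 137 137 135 131 134 140 138 129 117 107 108 123 142 152 156
 158 154 147]
[[ 65.79048083 282.1675232 ]]
```

Emit:
apply_moves:
  deltas:
    - [[-1,0.07,0.05,1,0,0,0],[-1,0.07,0.05,2,0,0,0],[-1,0.07,0.05,3,0,0,0],[-1,0.07,0.05,3.8,0,0,0],[-1,0.07,0.05,4.25,0,0,0],[-1,0.07,0.05,4.25,0,0,0],[-1,0.07,0.05,4.25,0,0,0]]

```text
time: 1.45
tcp_pos: [0.4478, -0.1045, 0.0132]
tool_rot: [0.553, 0.833, -0.0, -0.001]
force: [-0.2, 0.3, 0.8]
finger_gap: 0.0855
```

Emit:
apply_moves:
  deltas:
    - [[1,0,0,0,0,0,0],[1,0,0,0,0,0,0],[1,0,0,0,0,0,0],[1,0,0,0,0,0,0],[1,0,0,0,0,0,0],[1,0,0,0,0,0,0],[1,0,0,0,0,0,0],[1,0,0,0,0,0,0]]

```text
time: 2.12
tcp_pos: [0.4482, -0.1047, 0.0139]
tool_rot: [0.553, 0.833, -0.0, -0.0]
force: [-0.2, 0.9, 6.1]
finger_gap: 0.0182
```

Emit:
apply_moves:
  deltas:
    - [[1,0,0,-1,0,0,0],[1,0,0,-2,0,0,0],[1,0,0,-3,0,0,0],[1,-0.4,1,-3,0,0,0.1],[1,-0.8,2,-3,0,0,0.208],[1,-1.2,2.9,-3,0,0,0.208],[1,-1.6,3.8,-3,0,0,0.208],[1,-1.9,4.47,-3,0,0,0.208]]

```text
time: 2.78
tcp_pos: [0.6451, -0.1051, 0.1333]
tool_rot: [0.636, 0.771, 0.0, -0.0]
force: [-0.6, -0.7, 0.0]
finger_gap: 0.0182
```

Emit:
apply_moves:
  deltas:
    - [[1,0,0,0,0,0,0],[1,0,0,0,0,0,0]]

```text
time: 2.95
tcp_pos: [0.6458, -0.105, 0.1321]
tool_rot: [0.636, 0.772, -0.0, -0.001]
force: [-0.4, 0.4, -0.6]
finger_gap: 0.0182
```

Run:
```python
from h import *
c=shot('wrist');s=shot('side');sc=shot('scene')
print(bot.state()['tcp_pos'],R.from_quat(bot.state()['tool_rot']).as_matrix().round(3))
for x in(c,s,sc):print(proj(x,[[.6425,-.105,.068]]))
C=np.zeros((600,800,3),np.uint8)
C[:420,:560]=c['pixels'][:,:,::-1]
C[420:,:240]=cv2.resize(s['pixels'][165:240,225:325,::-1],(240,180)) # small
cv2.imwrite('pics/e.png',C)
```

```text
[ 0.64421074 -0.10511055  0.13335399] [[-0.19   0.982 -0.001]
 [ 0.982  0.19   0.   ]
 [ 0.    -0.    -1.   ]]
[[272.97587323 230.64820285]]
[[280.06384262 187.31104371]]
[[324.92651086 227.86246371]]
```

View pics/e.png

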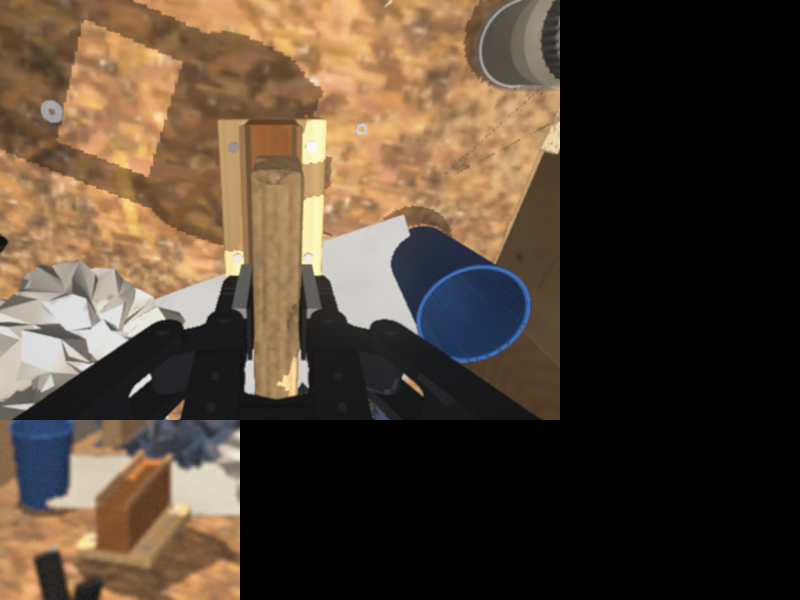

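Run:
```python
from h import *
c=load('wrist')
print('strip top',onz(c,[(252,185),(300,185),(303,398),(253,398)],.1575).round(4))
print('strip bottom end',onz(c,[(255,157),(298,157)],.1195).round(4))
print('lip far end',onz(c,[(243,121),(303,121)],.068).round(4))
print('foot',onz(c,[(219,120),(326,121),(226,274),(321,274)],.012).round(4))
print(proj(c,[[.6425+x*np.cos(np.radians(11))-y*np.sin(np.radians(11)),-.105+x*np.sin(np.radians(11))+y*np.cos(np.radians(11)),.068] for x in(-.017,.017) for y in(.065,0)]))
cv2.imwrite('pics/f.png',cv2.resize(c['pixels'][100:300,200:350,::-1],(450,600),interpolation=cv2.INTER_CUBIC))
```

```text
strip top [[ 0.6267 -0.0552  0.1575]
 [ 0.6427 -0.0521  0.1575]
 [ 0.6636 -0.1426  0.1575]
 [ 0.6428 -0.1467  0.1575]]
strip bottom end [[ 0.625  -0.0523  0.1195]
 [ 0.6435 -0.0488  0.1195]]
lip far end [[ 0.6133 -0.0426  0.068 ]
 [ 0.6467 -0.0362  0.068 ]]
foot [[ 0.5918 -0.0501  0.012 ]
 [ 0.6677 -0.0361  0.012 ]
 [ 0.6149 -0.1723  0.012 ]
 [ 0.6925 -0.1572  0.012 ]]
[[242.66479398 124.23878685]
 [245.85848213 230.65491001]
 [302.40892665 124.18041327]
 [300.10306473 230.63911549]]
```

View pics/f.png

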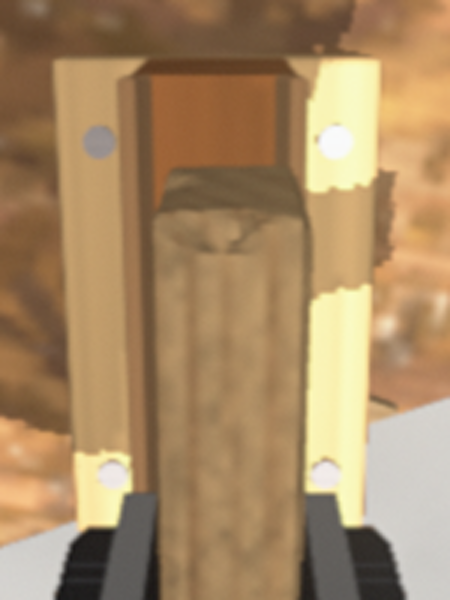

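Run:
```python
from h import *
c=load('wrist');s=bot.state();Rm=R.from_quat(s['tool_rot']).as_matrix()
f=lambda n,p,z:print(n,((onz(c,p,z)-s['tcp_pos'])@Rm*1000).round(1))
f('strip top far',[(252.3,170.7),(302,170.7)],.1575)
f('strip bot far',[(256,156),(300,156)],.1195)
f('lip far',[(240,126.5),(302.3,126.5)],.068)
f('lip lower',[(243,260)],.068)
f('strip low',[(253.3,290),(301.7,290)],.1575)
f('floor edges',[(250,126),(293,126)],.060)
f('foot corners far',[(218,119.5),(326.5,119.5)],.012)
print(s['tcp_pos'])
```

```text
strip top far [[ 57.3  -7.5 -24.1]
 [ 57.3   9.2 -24.1]]
strip bot far [[55.9 -8.4 13.9]
 [55.9 10.9 13.9]]
lip far [[ 64.1 -20.2  65.4]
 [ 64.1  15.3  65.4]]
lip lower [[-19.9 -21.   65.4]]
strip low [[ 11.7  -8.1 -24.1]
 [ 11.7  10.1 -24.1]]
floor edges [[ 63.7 -15.1  73.4]
 [ 63.7  10.3  73.4]]
foot corners far [[ 64.3 -41.6 121.4]
 [ 64.3  36.6 121.4]]
[ 0.64421074 -0.10511055  0.13335399]
```

The strip and rail are parallel and their far ends match, at 56.5 and 64.1 mm, where 7.5 mm of overhang difference is expected. The strip sits 3.4 mm off across the channel, so I'll shift it by that and lower it.

Emit:
apply_moves:
  deltas:
    - [[1,0,-0.085,0.3,0,0,0],[1,0,-0.085,0.7,0,0,0],[1,0,-0.085,1.0,0,0,0],[1,0,-0.085,1.2,0,0,0],[1,0,-0.085,1.3,0,0,0],[1,0,-0.085,1.4,0,0,0],[1,0,-0.085,1.44,0,0,0],[1,0,-0.085,1.44,0,0,0]]

```text
time: 3.77
tcp_pos: [0.6409, -0.1058, 0.0758]
tool_rot: [0.636, 0.771, -0.0, -0.0]
force: [0.3, 0.6, -0.4]
finger_gap: 0.0182
```

```bash
python3 -c "
from h import *
s=bot.state();print(s['tcp_pos'],s['force'],s['wrist_torque'])"
```

```text
[ 0.64089992 -0.10577183  0.07581861] [ 0.28315525  0.62983132 -0.4231394 ] [-0.003219   -0.00272909  0.0202938 ]
```

Nothing has touched yet, with about 2 mm left. I'll lower until it touches.

Emit:
apply_moves:
  deltas:
    - [[1,0,0,0.03,0,0,0],[1,0,0,0.05,0,0,0],[1,0,0,0.06,0,0,0],[1,0,0,0.06,0,0,0]]

```text
time: 4.1
tcp_pos: [0.6411, -0.1058, 0.0739]
tool_rot: [0.636, 0.771, 0.0, 0.0]
force: [-0.7, -0.1, 3.6]
finger_gap: 0.018
```

Emit:
apply_moves:
  deltas:
    - [[0.4,0,0,0,0,0,0],[0.3,0,0,0,0,0,0],[0.2,0,0,0,0,0,0],[-0.2,0,0,0,0,0,0],[-0.5,0,0,-0.3,0,0,0],[-0.5,0,0,-1.2,0,0,0],[-0.5,0,0,-2.2,0,0,0],[-1,0,0,-3.2,0,0,0]]

```text
time: 4.77
tcp_pos: [0.6406, -0.1057, 0.2041]
tool_rot: [0.636, 0.771, -0.0, -0.0]
force: [0.5, -0.1, -0.2]
finger_gap: 0.0746
```

Run:
```python
from h import *
c=shot('wrist');s=bot.state();print(s['tcp_pos'],s['finger_gap'])
cv2.imwrite('pics/g.png',c['pixels'][:,:,::-1])
```

```text
[ 0.64270533 -0.10610747  0.21395752] 0.08128224389597788
```

View pics/g.png

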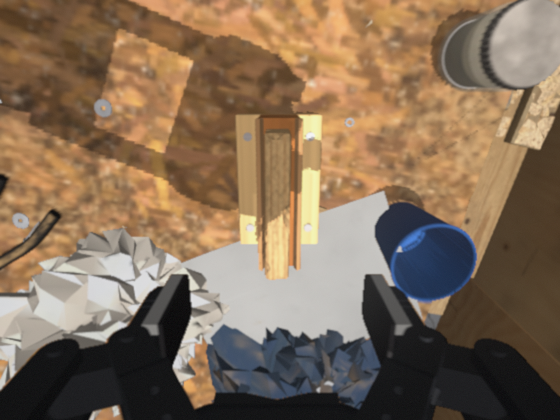

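The strip stands in the channel, with its top at about (265–289, 133–278).

Run:
```python
from h import *
c=load('wrist');s=bot.state();Rm=R.from_quat(s['tool_rot']).as_matrix()
f=lambda n,p,z:(print(n,((onz(c,p,z)-s['tcp_pos'])@Rm*1000).round(1).tolist(),onz(c,p,z).mean(0).round(4)))
f('strip top',[(265,134),(290,134),(289,277),(264,277)],.098)
f('lip',[(259,119),(299,118),(299,269),(258,271)],.068)
g=cv2.cvtColor(c['pixels'],cv2.COLOR_RGB2GRAY).astype(int)
for r in (150,180,200,240):print(r,g[r,252:306:1])
for r in range(112,142,2):print(r,g[r,[262,270,277,284,294,297]])
for r in range(262,284,2):print(r,g[r,[260,270,277,284,294,297]])
```

```text
strip top [[56.9, -11.9, 115.6], [56.9, 5.3, 115.8], [-54.1, 5.8, 116.2], [-54.1, -13.9, 116.0]] [ 0.64   -0.1057  0.098 ]
lip [[65.1, -17.6, 145.6], [65.8, 12.9, 145.8], [-62.7, 15.4, 146.3], [-64.6, -20.6, 146.0]] [ 0.6416 -0.106   0.068 ]
150 [153 153 154 142 119 116 116 110  97  83  81  84  99 118 129 136 137 134
 125 123 131 138 139 137 131 129 135 140 142 145 141 132 123 125 134 138
 137 123 105 110 127 133 119  97  94 112 151 186 192 188 174 157 155 155]
180 [148 149 150 146 132 121 118 119 107  87  81  83  92 106 116 117 117 116
 116 120 132 137 137 136 133 132 132 135 135 135 130 127 127 131 135 139
 131 111  99  99 102  99  92  88  87  99 117 122 125 150 204 230 232 231]
200 [152 157 162 161 149 126 119 119 112  95  85  82  85  98 111 116 124 124
 116 115 122 131 135 136 135 131 130 133 136 135 133 130 131 134 137 133
 125 122 142 163 165 153 115  99 109 148 187 195 193 205 225 231 231 231]
240 [234 234 234 224 193 172 170 181 188 167 115  95 114 163 198 203 207 213
 215 212 207 208 213 214 211 206 207 215 220 217 211 206 205 207 209 198
 168 157 161 159 149 127 105 106 145 185 195 194 202 220 230 231 230 230]
112 [ 76  84  85  84 113  83]
114 [ 78  78  78  81  79 114]
116 [61 64 64 67 68 83]
118 [86 94 95 90 94 85]
120 [ 84 104 101  98  99  86]
122 [ 83 103 102  99  96  86]
124 [ 83 104 102  99  97  86]
126 [ 82 104 102  99  97  86]
128 [83 98 98 93 97 89]
130 [82 89 83 83 98 89]
132 [ 83  93  90  86  97 100]
134 [ 81 125 122 118  97 107]
136 [ 82 111 136 129 101 109]
138 [ 80 109 120 127 115 110]
140 [ 79 114 131 126 139 110]
262 [180 214 215 204 100 189]
264 [184 213 212 202 100 190]
266 [191 208 211 198 114 189]
268 [190 198 208 199 163 189]
270 [194 204 209 201 193 193]
272 [196 213 213 200 192 193]
274 [196 211 213 198 193 193]
276 [197 214 206 195 194 193]
278 [197 210 201 189 195 193]
280 [197 198 196 193 195 194]
282 [198 196 196 194 195 195]
```

The strip is centred to about 1 mm. Next is the clamp.

Emit:
apply_moves:
  deltas:
    - [[-1,1,-0.2,-0.8,0,0,0.1],[-1,2,-0.5,-1,0,0,0.2],[-1,3,-0.7,-1,0,0,0.3],[-1,4,-1,-1,0,0,0.4],[-1,5,-1.2,-1,0,0,0.5],[-1,6,-1.4,-1,0,0,0.57],[-1,7,-1.7,-1,0,0,0.57],[-1,7.8,-1.85,-1,0,0,0.57]]

```text
time: 5.48
tcp_pos: [0.5103, 0.1846, 0.2531]
tool_rot: [0.828, 0.561, 0.004, 0.004]
force: [0.6, 0.9, -1.0]
finger_gap: 0.0854
```

Emit:
apply_moves:
  deltas:
    - [[-1,0,0,0,0,0,0]]

```text
time: 5.57
tcp_pos: [0.5077, 0.1894, 0.254]
tool_rot: [0.827, 0.563, 0.005, 0.003]
force: [0.1, -0.0, 0.5]
finger_gap: 0.0854
```

Run:
```python
from h import *
c=shot('wrist');s=bot.state();print(s['tcp_pos'],R.from_quat(s['tool_rot']).as_matrix().round(3).tolist())
print(proj(c,[[.5,.212,.145]]))
cv2.imwrite('pics/i.png',c['pixels'][:,:,::-1])
```

```text
[0.50873891 0.18750433 0.25433736] [[0.367, 0.93, 0.012], [0.93, -0.367, -0.001], [0.004, 0.012, -1.0]]
[[255.1671178  185.39298044]]
```

View pics/i.png

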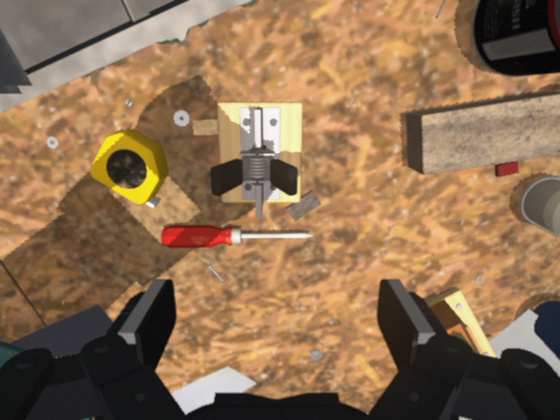

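The clamp is seen from above, with handle ends at about (213,178) and (297,178) and the fin from (257,108) to (259,217).

Run:
```python
from h import *
c=load('wrist');s=bot.state();Rm=R.from_quat(s['tool_rot']).as_matrix()
f=lambda n,p,z:(print(n,((onz(c,p,z)-s['tcp_pos'])@Rm*1000).round(1).tolist(),onz(c,p,z).round(4).tolist()))
f('handle outer ends',[(213,178),(297,178)],.145)
f('fin ends',[(257,108),(260,217)],.075)
f('foot',[(219,103),(302,103),(300,203),(220,203)],.012)
cv2.imwrite('pics/j.png',cv2.resize(c['pixels'][90:230,195:315,::-1],(514,600),interpolation=cv2.INTER_CUBIC))
```

```text
handle outer ends [[24.8, -48.9, 108.9], [24.6, 12.1, 109.6]] [[0.4737, 0.2284, 0.145], [0.5304, 0.2059, 0.145]]
fin ends [[71.0, -19.8, 179.4], [-29.8, -18.7, 179.0]] [[0.5185, 0.2607, 0.075], [0.4826, 0.1665, 0.075]]
foot [[73.8, -62.6, 241.9], [73.6, 23.8, 242.9], [-35.2, 23.9, 242.5], [-34.9, -67.0, 241.4]] [[0.4805, 0.2789, 0.012], [0.5609, 0.2472, 0.012], [0.521, 0.1458, 0.012], [0.4367, 0.1795, 0.012]]
```

View pics/j.png

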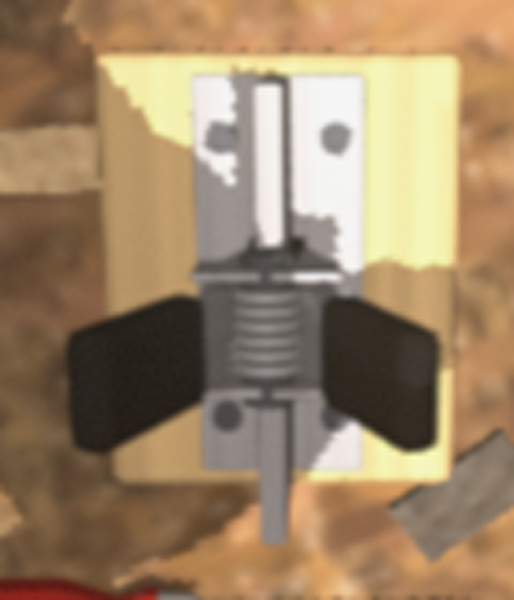

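Run:
```python
from h import *
c=load('wrist');s=bot.state();Rm=R.from_quat(s['tool_rot']).as_matrix()
f=lambda n,p,z:(print(n,((onz(c,p,z)-s['tcp_pos'])@Rm*1000).round(1).tolist(),onz(c,p,z).mean(0).round(4).tolist()))
o=np.array([195,90]);k=4.286
f('tops',np.array([(70,393),(436,393)])/k+o,.143)
f('spring',np.array([(268,285),(268,390)])/k+o,.093)
f('fin',np.array([(269,82),(273,540)])/k+o,.075)
f('foot',np.array([(97,57),(457,57),(450,478),(113,480)])/k+o,.012)
w=(-0.57+0)
print(np.degrees(np.arctan2(Rm[1,1],Rm[0,1])))
```

```text
tops [[21.5, -50.6, 110.8], [21.3, 12.1, 111.6]] [0.5001, 0.2145, 0.143]
spring [[31.5, -19.1, 161.3], [10.0, -19.5, 161.2]] [0.5004, 0.2138, 0.093]
fin [[70.0, -19.2, 179.4], [-28.8, -20.0, 179.0]] [0.5003, 0.2138, 0.075]
foot [[73.5, -64.0, 241.9], [73.3, 23.4, 242.9], [-33.5, 23.8, 242.5], [-33.7, -65.4, 241.5]] [0.4999, 0.2134, 0.012]
-21.51284175701554
```

Emit:
apply_moves:
  deltas:
    - [[-1,0.54,-0.44,0.5,0,0,0],[-1,0.54,-0.44,1.1,0,0,0],[-1,0.54,-0.44,1.35,0,0,0],[-1,0.54,-0.44,1.35,0,0,0]]

```text
time: 5.95
tcp_pos: [0.5005, 0.2131, 0.198]
tool_rot: [0.827, 0.563, 0.003, 0.003]
force: [1.1, -0.0, -0.1]
finger_gap: 0.0854
```

Run:
```python
from h import *
s=bot.state();Rm=R.from_quat(s['tool_rot']).as_matrix();print(s['tcp_pos'],Rm.round(3).tolist())
t=np.array([.5002,.2140,.112]);print((t-s['tcp_pos'])@Rm/.04, np.degrees(np.arctan2(Rm[1,1],Rm[0,1])))
# turn to make tool exactly vertical at yaw -21.7deg
a=np.radians(-21.7);y=np.array([np.cos(a),np.sin(a),0]);z=np.array([0,0,-1.]);D=np.c_[np.cross(y,z),y,z]
print(R.from_matrix(Rm.T@D).as_rotvec())
```

```text
[0.50045656 0.21309831 0.1980058 ] [[0.367, 0.93, 0.009], [0.93, -0.367, -0.002], [0.001, 0.009, -1.0]]
[ 0.01567209 -0.03419361  2.1499438 ] -21.524870518886953
[ 0.00927956 -0.00138378  0.00306292]
```

Emit:
apply_moves:
  deltas:
    - [[-1,0.02,-0.03,0.5,0.009,0,0],[-1,0.02,-0.03,1.0,0.009,0,0],[-1,0.02,-0.03,1.5,0.009,0,0],[-1,0.02,-0.03,1.9,0.009,0,0],[-1,0.02,-0.03,2.15,0.009,0,0],[-1,0.02,-0.03,2.15,0.009,0,0],[-1,0.02,-0.03,2.15,0.009,0,0]]

```text
time: 6.53
tcp_pos: [0.501, 0.2136, 0.113]
tool_rot: [0.827, 0.562, 0.001, -0.0]
force: [0.4, -0.2, 1.5]
finger_gap: 0.0852
```

Run:
```python
from h import *
s=bot.state();print(s['tcp_pos'],s['tool_rot'],s['force'])
```

```text
[0.50098348 0.21364605 0.11296066] [ 8.26934391e-01  5.62297779e-01  8.28479158e-04 -1.87773566e-04] [ 0.4073844  -0.15285609  1.50237812]
```

Emit:
apply_moves:
  deltas:
    - [[-0.6,0,0,0,0,0,0],[-0.4,0,0,0,0,0,0],[-0.2,0,0,0,0,0,0],[0,0,0,0,0,0,0],[0.1,0,0,0,0,0,0],[0.2,0,0,0,0,0,0],[0.3,0,0,0,0,0,0],[0.3,0,0,0,0,0,0]]

```text
time: 7.2
tcp_pos: [0.5026, 0.2142, 0.1166]
tool_rot: [0.827, 0.562, 0.004, 0.001]
force: [0.0, -0.4, 17.1]
finger_gap: 0.0304
```

Emit:
apply_moves:
  deltas:
    - [[0.4,0,0,0,0,0,0],[0.45,0,0,0,0,0,0],[0.5,0,0,0,0,0,0],[0.5,0,0,0,0,0,0],[0.5,0,0,0,0,0,0],[0.5,0,0,0,0,0,0]]

```text
time: 7.7
tcp_pos: [0.5029, 0.2146, 0.1179]
tool_rot: [0.827, 0.562, 0.004, 0.0]
force: [-2.6, 0.6, 11.2]
finger_gap: 0.0218
```

Emit:
apply_moves:
  deltas:
    - [[0.5,0,0,-0.2,0,0,0],[0.5,0,0,-0.5,0,0,0],[0.5,0,0,-1,0,0,0],[0.5,0,0,-1.6,0,0,0],[0.5,0,0,-2.3,0,0,0],[0.5,0,0,-3,0,0,0],[0.5,0,0,-3,0,0,0],[0.5,0,0,-3,0,0,0]]

```text
time: 8.37
tcp_pos: [0.5024, 0.2142, 0.2402]
tool_rot: [0.827, 0.562, 0.006, 0.001]
force: [-0.5, 0.4, -2.1]
finger_gap: 0.0218
```

Run:
```python
from h import *
a=shot('scene');b=shot('side');s=bot.state();print(s['tcp_pos'],s['force'],s['finger_gap'],s['tool_rot'])
t=s['tcp_pos']
C=np.zeros((400,800,3),np.uint8)
for i,c in enumerate((a,b)):
    u=proj(c,[t-[0,0,.05]])[0].astype(int);print(u)
    x=max(0,min(460,u[0]-50));y=max(0,min(320,u[1]-50));print(x,y)
    C[:,400*i:400*i+400]=cv2.resize(c['pixels'][y:y+100,x:x+100,::-1],(400,400),interpolation=cv2.INTER_CUBIC)
cv2.imwrite('pics/k.png',C)
```

```text
[0.50173052 0.21396397 0.23738946] [ 0.36377357 -0.26171837 -1.80822974] 0.02168712433021193 [8.26873388e-01 5.62374813e-01 3.84980669e-03 3.85249801e-04]
[215 130]
165 80
[251 203]
201 153
```

View pics/k.png

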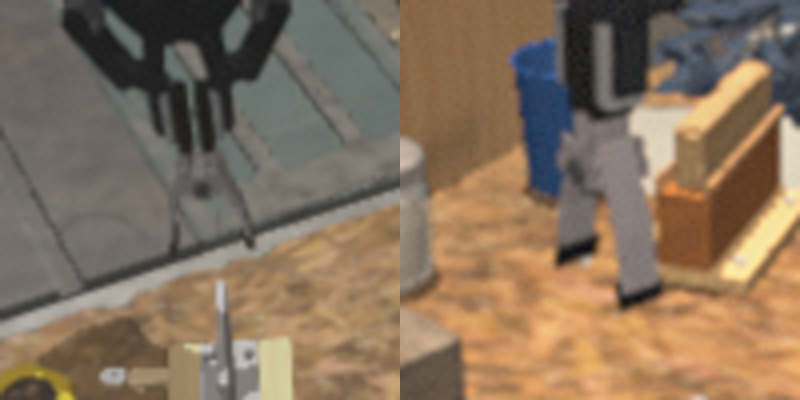

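The clamp is off the rack and held open: jaw tips at scene (208,142)/(227,141) and side (261,227)/(245,215). The strip also still stands in the channel.

Run:
```python
from h import *
a=load('scene');b=load('side');s=bot.state();Rm=R.from_quat(s['tool_rot']).as_matrix();t=s['tcp_pos']
T=tri(a,[(208.5,142),(227.5,141.2)],b,[(261,227),(246,216)])
print(T.round(4));print(((T[:,:3]-t)@Rm*1000).round(1)); print(Rm.round(4).tolist())
```

```text
[[0.4804 0.22   0.1511 0.0017]
 [0.5254 0.1999 0.1515 0.0011]]
[[ -2.7 -22.5  86.2]
 [ -4.9  26.8  86. ]]
[[0.3674, 0.93, 0.0068], [0.93, -0.3675, 0.0037], [0.0059, 0.005, -1.0]]
```

Emit:
apply_moves:
  deltas:
    - [[0.5,-0.4,0.4,-0.2,0,0,0],[0.5,-1,1,-0.2,0,0,-0.1],[0.5,-1.6,1.6,-0.2,0,0,-0.2],[0.5,-2.2,2.2,-0.2,0,0,-0.3],[0.5,-2.8,2.8,-0.2,0,0,-0.4],[0.5,-3.4,3.4,-0.2,0,0,-0.5],[0.5,-4,4,-0.2,0,0,-0.57],[0.5,-4.4,4.4,-0.2,0,0,-0.57]]

```text
time: 9.13
tcp_pos: [0.6009, -0.0171, 0.2435]
tool_rot: [0.634, 0.773, 0.003, 0.001]
force: [-0.5, 0.5, -2.0]
finger_gap: 0.022
```

```bash
cat > go.py <<'E'
from h import *
import sys
s=bot.state();Rm=R.from_quat(s['tool_rot']).as_matrix();print(s['tcp_pos'],s['force'].round(1),s['finger_gap'])
t=np.array([.6405,-.1058,float(sys.argv[1])]);print('shift',((t-s['tcp_pos'])@Rm/.04).round(3))
a=np.radians(11);y=np.array([np.cos(a),np.sin(a),0]);z=np.array([0,0,-1.]);D=np.c_[np.cross(y,z),y,z]
print('turn',R.from_matrix(Rm.T@D).as_rotvec().round(4))
E
python3 go.py .24
```

```text
[ 0.60094152 -0.01710352  0.24354003] [-0.5  0.5 -2. ] 0.022026266053974605
shift [-2.369  0.534  0.085]
turn [ 0.005  -0.0024  0.0055]
```

Emit:
apply_moves:
  deltas:
    - [[0.5,-0.6,0.15,0.05,0.005,0,0.005],[0.5,-1.2,0.3,0.08,0.005,0,0.005],[0.5,-1.8,0.42,0.08,0.005,0,0.005],[0.5,-2.37,0.53,0.08,0.005,0,0.005],[0.5,-2.37,0.53,0.08,0.005,0,0.005],[0.5,-2.37,0.53,0.08,0.005,0,0.005],[0.5,-2.37,0.53,0.08,0.005,0,0.005]]

```text
time: 9.72
tcp_pos: [0.64, -0.1056, 0.2391]
tool_rot: [0.636, 0.772, 0.0, -0.002]
force: [-0.5, -0.0, -2.0]
finger_gap: 0.0214
```

```bash
python3 go.py .168
python3 - <<'E'
from h import *
# tips vs. strip as seen in the three cameras: diff against pre-clamp picture for scene/side
a0=load('scene');b0=load('side')
w=shot('wrist');a=shot('scene');b=shot('side')
s=bot.state();Rm=R.from_quat(s['tool_rot']).as_matrix();t=s['tcp_pos']
for n,c,c0 in(('scene',a,a0),('side',b,b0)):
    exp=proj(c,[t+Rm@np.array(p)/1000 for p in((-3,-25,87),(-3,25,87))]);print(n,'expected tips',exp.round(1).tolist())
    d=np.abs(c['pixels'].astype(int)-c0['pixels']).max(2)>40
    d=cv2.morphologyEx(d.astype(np.uint8),cv2.MORPH_OPEN,np.ones((2,2),np.uint8))
    x0,y0=exp.min(0).astype(int)-14;x1,y1=exp.max(0).astype(int)+14
    print(x0,y0)
    for r in range(y0,y1):print(r,''.join('#' if v else '.' for v in d[r,x0:x1]))
E
```

```text
[ 0.63997798 -0.10558318  0.23914372] [-0.5 -0.  -2. ] 0.021430175512774183
shift [-0.014  0.014  1.779]
turn [-0.0015 -0.0033  0.0003]
scene expected tips [[319.9, 212.0], [336.2, 201.3]]
305 187
187 ...................##......##................
188 ...................###.......................
189 ..................####..##...................
190 ..................####..###..................
191 ..................###....####................
192 ...........................##................
193 .............................................
194 ...........................###...............
195 ...........................######............
196 ..........................#######............
197 ......................##..#########..........
198 ......................##....#######..........
199 .....................##......######..........
200 ................##..###.......#####..........
201 ...............#######.........####..........
202 ...............#######..........####.........
203 ...............#######...........###.........
204 ....................##............##.........
205
[... 1999 characters left out ...]
...........
156 ##############..................................
157 #########.......................................
158 ########........................................
159 #######.........................................
160 #######.........................................
161 #######.........................................
162 #######.........................................
163 #######.........................................
164 #######.........................................
165 #######.........................................
166 #######.........................................
167 #######.........................................
168 #######.........................................
```

Emit:
apply_moves:
  deltas:
    - [[0.5,0,0,0.25,0,0,0],[0.5,0,0,0.5,0,0,0],[0.5,0,0,0.75,0,0,0],[0.5,0,0,1.0,0,0,0],[0.5,0,0,1.2,0,0,0],[0.5,0,0,1.4,0,0,0],[0.5,0,0,1.6,0,0,0],[0.5,0,0,1.7,0,0,0]]

```text
time: 10.53
tcp_pos: [0.6398, -0.1049, 0.1707]
tool_rot: [0.636, 0.772, 0.001, -0.002]
force: [0.2, 0.1, -1.4]
finger_gap: 0.0218
```

Emit:
apply_moves:
  deltas:
    - [[0.5,0,0,0.08,0,0,0],[0.5,0,0,0.08,0,0,0],[0.5,0,0,0.08,0,0,0]]

```text
time: 10.78
tcp_pos: [0.6398, -0.1049, 0.1675]
tool_rot: [0.636, 0.772, 0.001, -0.002]
force: [-0.5, 0.3, -1.6]
finger_gap: 0.0215
```

```bash
python3 go.py .168
python3 - <<'E'
from h import *
a=shot('scene');b=shot('side');w=shot('wrist')
s=bot.state();Rm=R.from_quat(s['tool_rot']).as_matrix();t=s['tcp_pos']
ax=np.array([np.cos(np.radians(11)),np.sin(np.radians(11)),0]);ay=np.array([-ax[1],ax[0],0]);m=np.array([.6405,-.1058,.098])
for n,c in(('scene',a),('side',b),('wrist',w)):
    print(n,'exp tips',proj(c,[t+Rm@np.array(p)/1000 for p in((-3,-25,87),(-3,25,87))]).round(0).tolist(),
     'strip top +y,mid,-y',proj(c,[m+.0575*ay,m,m-.0575*ay]).round(0).tolist())
# dark jaw-tip pads (black) near the expected tips in scene and side
def asc(c,x0,x1,y0,y1):
    h=cv2.cvtColor(c['pixels'],cv2.COLOR_RGB2HSV).astype(int)
    for r in range(y0,y1):print(r,''.join('#' if v[2]<55 else ('g' if v[1]<70 else ('o' if v[1]>140 else '.')) for v in h[r,x0:x1]))
u=proj(a,[t-[0,0,.085]])[0].astype(int);asc(a,u[0]-26,u[0]+26,u[1]-22,u[1]+14);print(u)
u=proj(b,[t-[0,0,.085]])[0].astype(int);asc(b,u[0]-26,u[0]+26,u[1]-22,u[1]+14);print(u)
E
```

```text
[ 0.63981814 -0.10491225  0.16748063] [-0.5  0.3 -1.6] 0.021502412059255262
shift [-0.025  0.012 -0.013]
turn [-0.0012 -0.0031  0.0013]
scene exp tips [[317.0, 231.0], [333.0, 221.0]] strip top +y,mid,-y [[309.0, 206.0], [325.0, 221.0], [342.0, 236.0]]
side exp tips [[291.0, 184.0], [272.0, 181.0]] strip top +y,mid,-y [[272.0, 185.0], [281.0, 176.0], [289.0, 168.0]]
wrist exp tips [[242.0, 223.0], [314.0, 223.0]] strip top +y,mid,-y [[279.0, 139.0], [279.0, 230.0], [278.0, 307.0]]
202 ......................g...gggggg....................
203 .......................g.gggggg.....................
204 ........................g.gggggg.gg.................
205 ........................ggggggg.ggg.................
206 ......................ggggggggg.ggg.................
207 ......................gggggggg.gggg.................
208 ......................ggggggggggggggg...............
209 .....................gggggggggggggggg...............
210 .....................ggggggggggggggggg..............
211 ....................gggggggggggggggggg..............
212 .....................ggggggggggggggggg..
[... 2809 characters left out ...]
.gg.gg
183 ggggggggggggggggg..................ggg#...gggggggggg
184 gggggggggggggggg....................###.o.gggggggggg
185 gggggggggggggggg.....................#.oo.gggggggggg
186 gggggggggggggggg.......................oo.gggggggggg
187 gggggggggggggggg......................ooo.gggggggggg
188 gggggggggggggggg....................ooooo.gggggggggg
189 gggggggggggggggg....................ooooo.gggggggggg
190 gggggggggggggggg...................oooooo.gggggggggg
191 gggggggggggggggg..................ooooooo.gggggggggg
192 ggggggggggggggg..................oooooooo.gggggggggg
193 gggggggggggggg...................oooooooo.gggggggggg
194 ggggggggggggg...................ooooooooo.gggggggggg
[280 181]
```

The images agree with the plan. In the side view the grey jaw tips end at (272,181) and (291,184), within a pixel or two of the predicted positions, with strip visible between them. The wrist carries only the clamp's weight (-1.6 N). I'm handing in.

```bash
python3 -c "
from h import *
s=bot.state();print(s['time'],abs(s['qd']).max(),s['force'],s['finger_gap']);print(bot.close_job())"
```

```text
10.9333 0.00161582180822376 [-0.23131717 -0.41606923 -1.90016547] 0.021651503309070907
the job is handed in; nothing more can be done
None
```

The strip is standing on its edge in the channel and released. The clamp is held squeezed open astride its middle, and I handed the job in at about 10.9 s.

**Strip:** The wrist view after I let go showed it centred along the channel to about 1 mm. I did not measure it again after bringing the clamp over. In the last side view, strip-coloured pixels still showed between the jaws.

**Clamp:** I squeezed it to a 21.7 mm grip, close to the 22 mm at which the handles stand parallel, and lifted it straight off the rack.
- **Depth:** The jaw bottoms work out at about 17 mm below the strip's top edge and about 12 mm above the channel lips.
- **Side clearance:** The jaw tips measured about 49 mm apart, leaving roughly 15 mm clear on each side of the strip.
- **Contact:** The wrist force is just under 2 N, roughly the clamp's own weight, so nothing seems to be touching.

**Checks that disagreed or fell short:**
- The first scene and side measurements differed by about 1 cm, so I placed everything from the wrist camera.
- Comparing before and after pictures while hovering over the strip was inconclusive because of shadows.
- I had used all 12 picture views, so I checked the final pose from pixel colours instead. In the side view the jaw tips were within 1–2 pixels of where they should be. In the scene view only the near jaw's tip could be made out, about 2 pixels off.
- The clamp may sit 2–4 mm off the strip's middle along its length, by a rough two-camera measurement.
- I did not measure the other things on the bench again.

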